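Set the length stop of a rail cutter to a sample and lock it

ROBOT

A 6-joint arm with a two-finger parallel gripper is mounted at the origin on the work surface. World frame = base frame: x ahead of the robot, y to its left, z up, the work surface at z = 0. Lengths are in m, angles in rad, forces in N, time in s.
With the tool pointing down it reaches from about 0.35 to 0.775 m from the base axis. Payload 7.3 kg.
Tool frame: the origin (TCP) lies on the centre line of the jaws, within the pads' length; the fingertips stand 25 mm ahead of it and the grasp point (between the pads) lies 6 mm ahead of it; z points along the fingers, y is the line along which they close (so a half turn about z gives the same grasp; the last joint's range is limited). The gripper opens to 92 mm and grips with 3 to 60 N. Pads are 19 mm wide; open, the fingers measure 130 mm over their backs; the gripper's body (75 mm by 190 mm) begins 47 mm behind the grasp point.
Start: joints at [1.002, 0.342, 1.524, -0, 1.275, -0.146], TCP at [0.215, 0.479, 0.219] pointing down, gripper open.
Joint ranges: [-2.53, 2.53], [-0.77, 2.02], [0.04, 2.7], [-1, 4.14], [0.28, 2.66], [-3.11, 3.11]. Speed limits (rad/s): [2.57, 2.57, 3.14, 3.14, 3.14, 3.14].

INTERFACE

Orientations are given as [roll, pitch, yaw] about the fixed x, y, z axes, in that order (R = Rz(yaw) Ry(pitch) Rx(roll)).
In Python, from cell import status, read_camera, camera_info, ticket, models gives the robot as it stands.
- The arm moves only by the tool send_rows, never from a script. Its argument "plan" is a list of rows, each an object with "offset": the shift along the tool's x, y, z in mm, a list of three; "yaw": the turn about the tool's z in rad. In form: [{"offset": [dx, dy, dz], "yaw": yaw}, ...]. A call has 1 to 20 rows; each row shifts and turns the commanded pose from where the row before left it, along the tool's axes as they then stand; what a row does not reach is not made up. A row lasts 1/10 s, in which the tool goes at most 50 mm and 8.59 degrees, less where a joint would pass 70% of its speed; a pose out of reach is approached as far as the arm can. A call is refused whole if a number of a shift passes 50 or a number of a turn 0.15, either way. A call with a gripper value outside its range is refused whole. "hand" is the closure, from 0 (fully open) to 1 (shut), set as the call begins (left out, the last holds). The fingers move at their own pace and stop on an object; "squeeze" is the grip in N (left out, the last holds). Time passes only in rows, so rows that do not move let the fingers close. It gives the time, the measured TCP pose, the force, the opening and the grip force at its end, in the units of the state.
- status.observe(): the state, without advancing time (a new reading comes with each control period).
- read_camera(name): name is "side" or "top" or "wrist"; returns the picture (400x640x3 uint8, red, green, blue); there is no depth.
- camera_info(name): a dict with "vfov" (degrees; the focal length in pixels is half the picture's height over the tangent of half this angle, whatever the lens; pixels are square), "cx", "cy" (the principal point, pixels), "distortion" ([k1, k2, p1, p2, k3] as OpenCV has them; the pictures are not rectified), "origin" and "attitude" of the camera in the world. Camera axes: x right, y down, z forward; pixel columns grow to the right and rows downward; lengths in m; the calibration is good to about 2 mm. A picture is of the moment at which its call begins: read the wrist's pose just before it. camera_info takes no time and is no camera call; for the wrist camera it gives the pose at the moment of the call.
- ticket.hand_in(): hands the job in; it is judged then, once.
Trained networks look in the newest picture that a camera, given by its name, has taken for a name from the list of things; names that differ only in an ending like _2 or _b are one class to them, and where a whole thing is asked for, a point or a joint stands for the part that bears it (a point fixed in the world has none). Each returns a list of dicts, best first, with "conf" (0 to 1); they miss things now and then, are a little off and sometimes report something else, mostly with a low value. They report only what shows in the picture. A call takes as long as a camera call. They do not tell look-alikes from the thing itself.
- models.regions_of(camera, label): "mask" (400x640 bool, what is visible of it) and "extent" ([left, top, right, bottom] in pixels, round what is visible of it).
The state is a dict: "time": time; "qpos": joint angles; "qvel": joint speeds; "joint_efforts": joint torques, N m; "tool_pos": TCP position; "tool_rot": TCP orientation; "contact_force": force on the tool from outside, world axes, zero at the start; "torque": the same for the moment, N m; "opening": finger opening in m; "grip_force": force on a finger pad.
Only numpy, scipy, OpenCV 4.12 (cv2) and the standard library are available. Lean on these libraries where they do the work, as an engineer would, in place of code of your own. Each camera call takes 0.05 s, during which the arm holds its last target. There are 200 camera calls.

TASK

On the mounting-rail cutter, push the sliding length stop along its gauge until the sample piece of rail lies snug between the stop and the closed blade. Then lock the stop: spin its wing screw clockwise with fingertip strokes on the wings, without pinching it, until it will turn no further. The sample stays down in the gauge channel and the other things on the bench stay where they are.

Things in the scene. Friction and masses are not known exactly. Their poses are not given: they have to be found in the camera images.
- gauge: Rail cutter with length gauge, one fixed unit. Origin on the bench top; y runs along the gauge away from the cutting head, z up. Head: y = -0.25 to -0.15, 100 mm high, infeed rest beyond it to y = -0.30; its lever runs out along +x at y = -0.187 to x = 0.27, up to 111 mm high. Dark bed: 60 mm wide, top at z = 22 mm, from the blade to y = 0.20. Feet reach x = +/-50 mm, 10 mm high.
- blade_face (a point): Centre of the closed blade's flat face, which looks along the gauge (+y of the gauge) at y = -0.15; 48 mm above the bench, axes as the gauge. In front of it two lips 6 mm high on the bed form a channel 37 mm wide in which the sample lies.
- stop (a joint): Sliding stop's position, m: 0 when its face is 120 mm (the sample's length) from the blade, positive away from the blade; range -0.012 to 0.10. A stiff slide: about 8 N moves it, it stays where left. Pushing the wings hard away from the blade can shift it; pushing them towards the blade (strokes on the gauge's +x side of the screw) cannot once the sample is snug.
- stop_push (a point): Centre of the flat end of the stop that looks away from the blade: push here, towards the blade. Axes as the gauge. The stop is an aluminium saddle 72 mm wide, 70 mm long along the gauge, block from 30 to 62 mm above the bench (bed top is at 22 mm); this point is 45 mm high. The screw's axis stands in mid-saddle, 35 mm nearer the blade.
- wing_screw (a joint): Wing screw's angle, rad: 0 screwed home (hard stop), positive backed out (counter-clockwise from above). Starts 4 to 6.5 rad out. Loose: about 0.04 N m turns it, stays where left. Wing A lies at this angle from the gauge's x axis, counter-clockwise from above; wing B is opposite. It sinks 1.75 mm a turn.
- screw_axis (a point): On the wing screw's upright axis at mid-height of the wings, 19 mm above the underside of the hub; 81 mm above the bench when home. Its x axis points along wing A. The hub is a steel cone 23 mm across at the foot, 18 mm high.
- wing_tip (a point): Outer tip of wing A, 33 mm from the axis, at mid-height of the wings; axes turn with the screw. The wings are two upright round lobes, 28 mm across, 6 mm thick, 66 mm over both, from 5 to 33 mm above the underside of the hub (which is 62 mm above the bench when home). Nothing else stands on the saddle.
- push_faces: The halves of both wings whose faces are pushed to turn clockwise (tighten): on wing A the face towards the screw's own +y. Origin on the screw's axis at the underside of the hub, x along wing A.
- back_faces: The halves of both wings with the opposite faces (pushing these loosens). Over 8 N from the fingers on these and on push_faces at the same time counts as pinching the wings. Origin as push_faces.
- hub_side_a: Half of the wing screw's hub on the screw's own +y side (hub: cone 23 mm across at the foot, 18 mm high). Origin as push_faces.
- hub_side_b: The other half of the hub, on the screw's -y side. Over 8 N from the fingers on both halves of the hub at once counts as pinching. Origin as push_faces.
- sample: Loose sample of slotted steel top-hat rail, 120 mm long (its y), 35 mm wide, 7.5 mm high, about 60 g, lying in the channel between blade and stop, 4 to 13 mm short of the blade. Origin at the centre of its underside.
- sample_mid (a point): Centre of the sample, half-way up. When the sample touches the blade this point is 60 mm from the blade's face (gauge y = -0.09).
- offcut: Bystander: loose 60 mm offcut of the same rail on the bench beside the gauge. Origin at the centre of its underside.
- terminal_a: Bystander: loose grey terminal block 45 x 12 x 36 mm on the bench on the +x side of the gauge. Origin at the centre of its underside.
- terminal_b: Bystander: a second such terminal block, nearer the head. Origin at the centre of its underside.
- screwdriver: Bystander: screwdriver lying on the bench, origin on its underside.
- pliers: Bystander: cutting pliers with blue grips, 180 mm long, lying on the bench, origin on the underside.
- file: Bystander: flat file with a wooden handle, 250 mm long, lying on the bench, origin on the underside.
- tape: Bystander: roll of black tape, 100 mm across, 19 mm high, lying on the bench, origin at the centre of its underside.
Things that resemble listed ones, but are neither listed nor needed, are in the scene too. What is shaped like the sample but brown or orange is not meant.

How it is judged:
By the outcome, as a careful person would: the job done as asked, in the order asked, and still so for the second after the job is handed in, with the robot touching nothing.
It also fails if it takes over 72 s, if anything falls off the work surface, if the arm or the gripper's body presses on something with over 40 N, if the wrist force passes 120 N, or if a joint passes its speed limit or range.

## Working session

There is one attempt and no reset: what is moved stays moved. The work goes in short steps, Python scripts to look and compute and a tool call to move; the robot and the scene stay as the last step left them, time stands still between calls to the robot, and variables do not carry over. Pictures are saved under pics/ and viewed, at most 10 in all, crops included, and the job is handed in when it is done.

Besides the shell and the picture viewer there is one more tool, called as name(argument=value, ...), one argument or row to a line, values as JSON. send_rows: Moves the arm, as the interface text tells. Its arguments: {"type":"object","properties":{"plan":{"type":"array"},"hand":{"type":"number"},"squeeze":{"type":"number"}},"required":["plan"]}

```bash
ls; mkdir -p pics; python3 - <<'E'
from cell import status, read_camera, camera_info, models
import cv2,numpy as np
s=status.observe();print({k:np.round(v,3).tolist() for k,v in s.items()})
ims=[]
for n in ("top","side"):
    im=read_camera(n);cv2.imwrite(f"pics/{n}0.png",cv2.cvtColor(im,cv2.COLOR_RGB2BGR));print(n,camera_info(n))
    for l in ("gauge","stop","wing_screw","sample","terminal_a","offcut"):
        for r in models.regions_of(n,l)[:3]:
            m=r["mask"];ys,xs=np.nonzero(m);print(n,l,round(r["conf"],2),r["extent"],xs.mean().round(1),ys.mean().round(1),m.sum())
print(camera_info("wrist"))
E
```

```text
pics
{'time': 0.0, 'qpos': [1.002, 0.343, 1.525, -0.0, 1.275, -0.146], 'qvel': [-0.001, -0.0, 0.001, -0.0, 0.0, -0.002], 'joint_efforts': [-0.001, -43.124, -24.422, 0.072, 0.056, -0.0], 'tool_pos': [0.215, 0.478, 0.218], 'tool_rot': [-3.14, -0.0, 2.719], 'contact_force': [-0.841, -0.245, -1.067], 'torque': [-0.056, -0.051, -0.007], 'grip_force': 0.0, 'opening': 0.092}
top {'vfov': 56.40382150131696, 'cx': 318.8654783840544, 'cy': 204.6980463489907, 'distortion': array([-0.05975538,  0.        ,  0.        ,  0.        ,  0.        ]), 'origin': array([ 0.41367683, -0.03535148,  1.29235308]), 'attitude': array([-3.02118495,  0.00727106, -1.5602015 ])}
top gauge 0.58 [264.0, 128.9, 409.9, 228.4] 344.2 198.7 3743
top stop 0.66 [297.2, 185.4, 321.7, 211.8] 307.9 198.7 537
top stop 0.41 [399.7, 246.4, 438.8, 290.6] 426.0 276.6 246
top wing_screw 0.34 [302.0, 189.7, 311.2, 207.2] 307.1 198.1 70
top sample 0.74 [340.0, 234.5, 354.6, 274.2] 346.6 254.6 371
top sample 0.73 [325.9, 200.4, 364.7, 213.4] 344.8 204.5 377
top sample 0.62 [322.8, 139.0, 356.9, 145.6] 338.4 140.9 295
top terminal_a 
[... 931 characters left out ...]
3.9, 343.9, 191.3] 338.0 187.0 62
side sample 0.94 [235.4, 235.5, 284.2, 253.4] 259.4 243.3 558
side sample 0.8 [320.7, 217.0, 333.7, 245.9] 327.7 231.5 400
side sample 0.72 [405.4, 217.1, 424.1, 248.3] 413.6 232.9 494
side terminal_a 0.5 [360.4, 189.2, 373.6, 198.6] 366.6 193.8 164
side terminal_a 0.48 [358.6, 218.1, 380.6, 232.6] 368.3 225.8 168
side offcut 0.8 [284.1, 194.0, 301.5, 216.6] 293.6 207.9 234
{'vfov': 70.62457748411983, 'cx': 321.58705923832645, 'cy': 201.67870029373248, 'distortion': array([-0.0088879,  0.       ,  0.       ,  0.       ,  0.       ]), 'origin': array([0.14971688, 0.50863312, 0.38516782]), 'attitude': array([ 2.86816579e+00, -9.14105945e-04,  1.14862141e+00])}
```

View pics/top0.png

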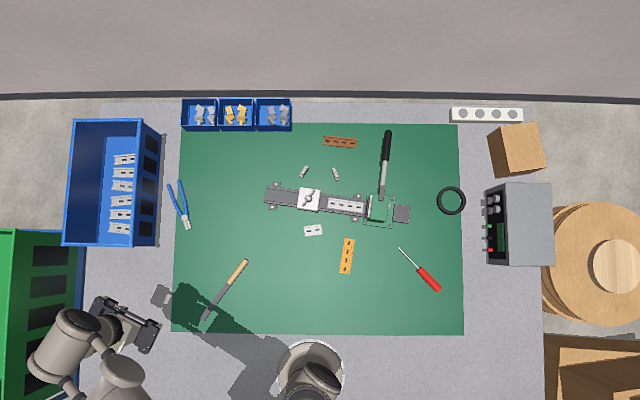

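View pics/side0.png

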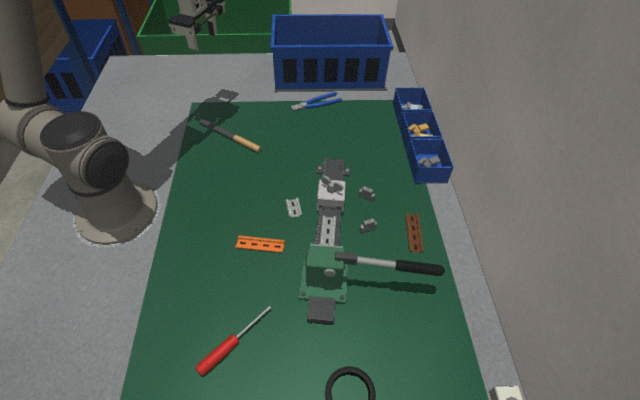

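```bash
cat > h.py <<'E'
import numpy as np, cv2
from scipy.spatial.transform import Rotation as R
from cell import status, read_camera, camera_info, models
def K(i):
    f=200/np.tan(np.radians(i["vfov"]/2));return np.array([[f,0,i["cx"]],[0,f,i["cy"]],[0,0,1.]])
def ray(i,uv,z):
    p=cv2.undistortPoints(np.array(uv,float).reshape(-1,1,2),K(i),i["distortion"])[:,0]
    d=np.c_[p,np.ones(len(p))]@R.from_euler("xyz",i["attitude"]).as_matrix().T
    o=i["origin"];return o+d*((z-o[2])/d[:,2])[:,None]
def proj(i,X):
    A=R.from_euler("xyz",i["attitude"]).as_matrix()
    Xc=(np.array(X,float).reshape(-1,3)-i["origin"])@A
    return cv2.projectPoints(Xc,np.zeros(3),np.zeros(3),K(i),i["distortion"])[0][:,0]
def crop(im,x0,y0,x1,y1,s,name):
    cv2.imwrite(name,cv2.resize(cv2.cvtColor(im[y0:y1,x0:x1],cv2.COLOR_RGB2BGR),None,fx=s,fy=s,interpolation=cv2.INTER_CUBIC))
E
python3 - <<'E'
from h import *
i=camera_info("top")
print(ray(i,[[264,195],[410,215],[307,198.5],[345,204.5]],[.022,.022,.07,.028]))
crop(cv2.cvtColor(cv2.imread("pics/top0.png"),cv2.COLOR_BGR2RGB),255,120,415,240,5,"pics/c1.png")
print(models.__dir__() and 0)
for n in("tape","pliers","file","screwdriver"):
  for r in models.regions_of("top",n)[:1]: print(n,ray(i,[r["extent"][:2],r["extent"][2:]],0.01).round(3).tolist())
E
```

```text
[[ 0.59914128  0.16516223  0.022     ]
 [ 0.53476281 -0.33707274  0.022     ]
 [ 0.58175092  0.01458424  0.07      ]
 [ 0.56810071 -0.11375875  0.028     ]]
0
tape [[0.638, -0.435, 0.01], [0.552, -0.538, 0.01]]
pliers [[0.663, 0.509, 0.01], [0.481, 0.422, 0.01]]
file [[0.381, 0.376, 0.01], [0.179, 0.21, 0.01]]
screwdriver [[0.431, -0.295, 0.01], [0.29, -0.437, 0.01]]
```

View pics/c1.png

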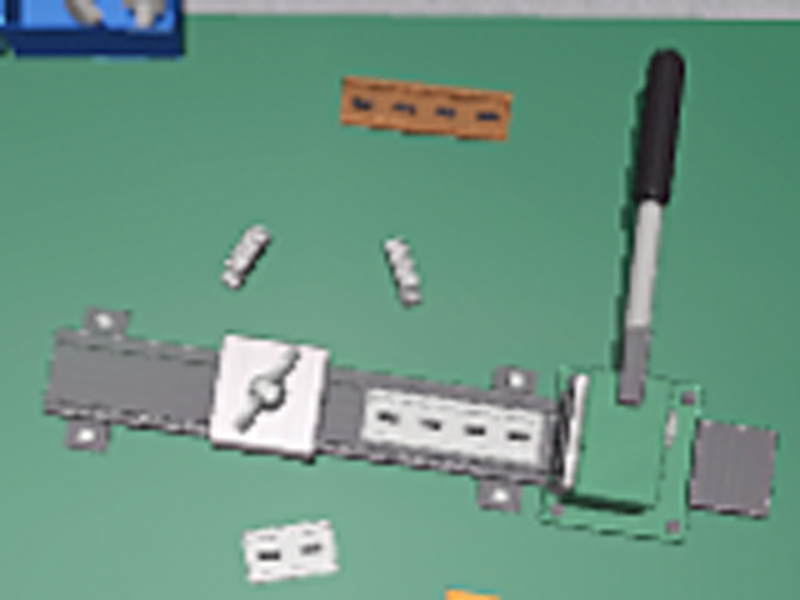

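```bash
cat > fit.py <<'E'
from h import *
from scipy.optimize import least_squares
i=camera_info("top")
c=lambda p:np.array(p)/5+[255,120]-.4
obs=c([[57,333],[45,412],[226,336],[329,348],[314,460],[210,448]])
def mod(p):
    x,y,t,s=p;f=-.03+s  # stop face y
    L=np.array([[.03,.2,.022],[-.03,.2,.022],[.036,f+.07,.062],[.036,f,.062],[-.036,f,.062],[-.036,f+.07,.062]])
    return L@R.from_euler("z",t).as_matrix().T+[x,y,0]
r=least_squares(lambda p:(proj(i,mod(p))-obs).ravel(),[.57,-.03,0,.03])
print(r.x.round(4),r.fun.round(1))
x,y,t,s=r.x
g=lambda L:np.array(L)@R.from_euler("z",t).as_matrix().T+[x,y,0]
w=ray(i,c([[243,428],[297,350],[268,395]]),.083)
d=w[1]-w[0];a=np.arctan2(d[1],d[0])-t
print("wing",[a+k*np.pi for k in range(0,4)],"center",w[2],w[:2].mean(0),"model",g([0,-.03+s+.035,.083]))
print("push",g([0,s+.04,.045]), "blade",g([0,-.15,.048]), proj(i,g([0,-.15,.048])))
sm=ray(i,c([[363,390],[545,405],[538,465],[361,447]]),.03);print("sample g",((sm-[x,y,0])@R.from_euler("z",t).as_matrix()).round(4))
E
python3 fit.py
```

```text
[ 0.5749 -0.0356 -0.1342  0.0407] [ 0.2 -0.4 -0.2  0.8  0.   0.2  0.1  0.8 -0.  -0.4 -0.1 -1. ]
wing [np.float64(-0.4544748943040958), np.float64(2.687117759285697), np.float64(5.82871041287549), np.float64(8.970303066465284)] center [0.57967048 0.01011875 0.083     ] [0.58371318 0.00882348 0.083     ] model [0.58101425 0.00968237 0.083     ]
push [0.58569544 0.0443679  0.045     ] blade [ 0.5548351  -0.18429335  0.048     ] [[366.36409588 207.90609514]]
sample g [[ 0.0183 -0.0148  0.03  ]
 [ 0.0258 -0.1393  0.03  ]
 [-0.0156 -0.1399  0.03  ]
 [-0.0207 -0.019   0.03  ]]
```

send_rows(
  plan=[
    {"offset":[0,0,0],"yaw":0.1425},
    {"offset":[0,0,0],"yaw":0.1425},
    {"offset":[0,0,0],"yaw":0.1425},
    {"offset":[0,0,0],"yaw":0.1425},
    {"offset":[0,0,0],"yaw":0.1425},
    {"offset":[0,0,0],"yaw":0.1425},
    {"offset":[0,0,0],"yaw":0.1425},
    {"offset":[0,0,0],"yaw":0.1425},
    {"offset":[0,0,0],"yaw":0.1425},
  ],
  hand=1,
  squeeze=10,
)

```text
time: 1.8
tool_pos: [0.2154, 0.4788, 0.2189]
tool_rot: [3.142, -0.0, 1.43]
contact_force: [-0.2, 0.4, -0.2]
opening: 0.024
grip_force: 0.0
```

send_rows(
  plan=[
    {"offset":[-22,27,0],"yaw":0},
    {"offset":[-22,27,0],"yaw":0},
    {"offset":[-22,27,0],"yaw":0},
    {"offset":[-22,27,0],"yaw":0},
    {"offset":[-22,27,0],"yaw":0},
    {"offset":[-22,27,0],"yaw":0},
    {"offset":[-22,27,0],"yaw":0},
    {"offset":[-22,27,0],"yaw":0},
    {"offset":[-22,27,0],"yaw":0},
    {"offset":[-22,27,0],"yaw":0},
    {"offset":[-22,27,0],"yaw":0},
    {"offset":[-22,27,0],"yaw":0},
    {"offset":[-22,27,0],"yaw":0},
    {"offset":[-22,27,0],"yaw":0},
    {"offset":[-22,27,0],"yaw":0},
    {"offset":[-21.5,20.5,0],"yaw":0},
    {"offset":[0,0,0],"yaw":0},
  ],
)

```text
time: 3.5
tool_pos: [0.5917, 0.0702, 0.2183]
tool_rot: [3.141, 0.001, 1.433]
contact_force: [-0.5, 1.5, 0.4]
opening: 0.0006
grip_force: 0.0
```

```bash
cat > chk.py <<'E'
from h import *
i=camera_info("wrist");im=read_camera("wrist")
import sys
cv2.imwrite(sys.argv[1],cv2.cvtColor(im,cv2.COLOR_RGB2BGR))
g=lambda L:np.array(L)@R.from_euler("z",-.1342).as_matrix().T+[.5749,-.0356,0]
s=float(sys.argv[2])
P=[[.036,s-.03,.062],[-.036,s-.03,.062],[.036,s+.04,.062],[-.036,s+.04,.062],[0,s+.005,.097],[0,-.15,.048],[.03,.2,.022],[-.03,.2,.022],[0,-.09,.03]]
print(proj(i,g(P)).round(0).tolist())
for l in ("stop","wing_screw","sample"):
    for r in models.regions_of("wrist",l)[:2]:
        ys,xs=np.nonzero(r["mask"]);print(l,round(r["conf"],2),r["extent"],xs.mean().round(),ys.mean().round())
print(status.observe()["tool_pos"],status.observe()["tool_rot"])
E
python3 chk.py pics/w1.png 0.041
```

```text
[[348.0, 262.0], [291.0, 262.0], [349.0, 209.0], [289.0, 209.0], [319.0, 248.0], [320.0, 357.0], [343.0, 106.0], [294.0, 106.0], [320.0, 314.0]]
stop 0.93 [293.1, 194.5, 351.8, 236.9] 323.0 216.0
wing_screw 0.61 [297.0, 227.1, 326.1, 231.9] 309.0 229.0
sample 0.78 [174.4, 304.6, 213.8, 311.5] 195.0 308.0
sample 0.77 [455.7, 229.0, 491.5, 307.6] 475.0 260.0
[0.58931523 0.07423762 0.21891873] [-3.14107170e+00 -3.52738726e-04  1.43699985e+00]
```

View pics/w1.png

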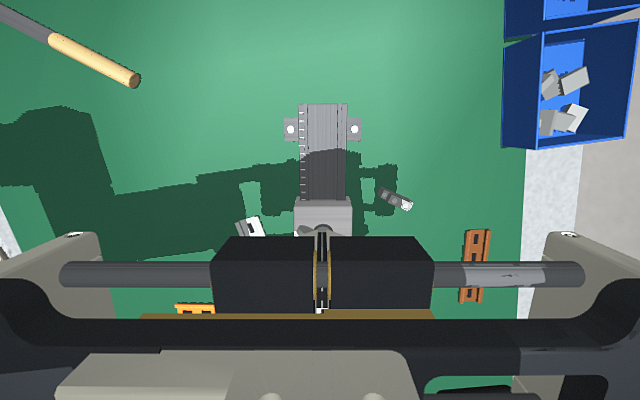

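```bash
python3 chk.py pics/w2.png 0.041; python3 - <<'E'
import cv2
im=cv2.imread("pics/w2.png")
cv2.imwrite("pics/w2c.png",cv2.resize(im[90:250,260:390],None,fx=3.7,fy=3.7))
E
```

```text
[[350.0, 264.0], [293.0, 264.0], [351.0, 212.0], [291.0, 212.0], [321.0, 251.0], [321.0, 359.0], [346.0, 109.0], [297.0, 109.0], [321.0, 316.0]]
stop 0.77 [296.2, 198.2, 356.9, 236.5] 326.0 218.0
wing_screw 0.59 [299.8, 230.1, 322.6, 235.2] 307.0 231.0
wing_screw 0.28 [284.7, 107.7, 507.9, 396.3] 329.0 174.0
sample 0.97 [457.0, 229.9, 490.6, 308.3] 476.0 264.0
sample 0.56 [317.4, 306.2, 327.2, 313.4] 320.0 310.0
[0.58953573 0.07430952 0.21922047] [ 3.14131281e+00 -1.99531045e-04  1.43759637e+00]
```

View pics/w2c.png

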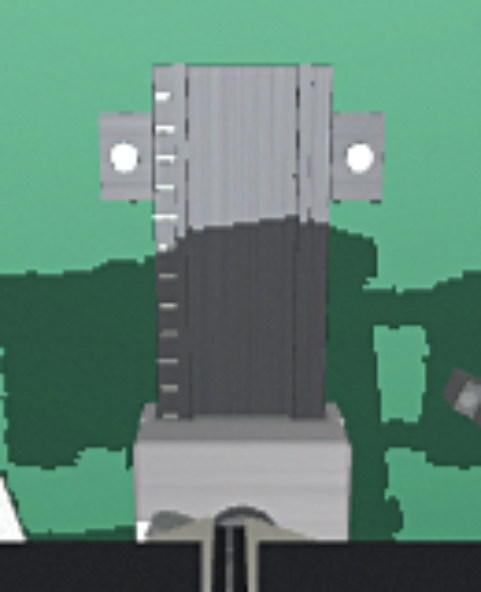

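```bash
python3 - <<'E'
from h import *
i=camera_info("wrist");s=status.observe();T=R.from_euler("xyz",s["tool_rot"]).as_matrix()
print(proj(i,[s["tool_pos"]+T@np.array(v) for v in ([0,0,.025],[0,0,0],[.0095,0,.025],[-.0095,0,.025])]))
w=ray(i,[[301,107.8],[349.5,107.8],[296.5,209],[354.6,209]],[.022,.022,.062,.062])
print(((w-[.5749,-.0356,0])@R.from_euler("z",-.1342).as_matrix()).round(4))
print(((s["tool_pos"]-[.5749,-.0356,0])@R.from_euler("z",-.1342).as_matrix()).round(4))
E
```

```text
[[320.80778834 227.39284057]
 [320.76802381 241.38141573]
 [320.80615119 214.87221341]
 [320.80941106 239.6013903 ]]
[[-0.0246  0.2015  0.022 ]
 [ 0.0347  0.2016  0.022 ]
 [-0.0294  0.0842  0.062 ]
 [ 0.0402  0.0843  0.062 ]]
[-2.000e-04  1.109e-01  2.192e-01]
```

```bash
python3 - <<'E'
import cv2
im=cv2.imread("pics/w2.png")
cv2.imwrite("pics/w2d.png",cv2.resize(im[225:325,290:354],None,fx=6,fy=6,interpolation=cv2.INTER_NEAREST))
E
```

```text
(no output)
```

View pics/w2d.png

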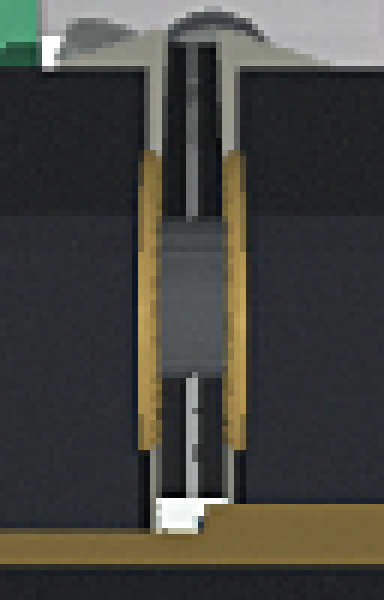

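send_rows(
  plan=[
    {"offset":[0,2,30],"yaw":0},
    {"offset":[0,0,30],"yaw":0},
    {"offset":[0,0,30],"yaw":0},
    {"offset":[0,0,30],"yaw":0},
    {"offset":[0,0,20],"yaw":0},
    {"offset":[0,0,10],"yaw":0},
    {"offset":[0,0,0],"yaw":0},
    {"offset":[-5,0,0],"yaw":0},
    {"offset":[-5,0,0],"yaw":0},
    {"offset":[0,0,0],"yaw":0},
    {"offset":[0,0,0],"yaw":0},
  ],
)

```text
time: 5.0
tool_pos: [0.591, 0.0629, 0.0698]
tool_rot: [3.14, -0.0, 1.436]
contact_force: [0.5, -0.7, 0.4]
opening: 0.0006
grip_force: 0.0
```

send_rows(
  plan=[
    {"offset":[-3,0,0],"yaw":0},
    {"offset":[-3,0,0],"yaw":0},
    {"offset":[-3,0,0],"yaw":0},
    {"offset":[-3,0,0],"yaw":0},
    {"offset":[-3,0,0],"yaw":0},
    {"offset":[-3,0,0],"yaw":0},
    {"offset":[0,0,0],"yaw":0},
    {"offset":[0,0,0],"yaw":0},
  ],
)

```text
time: 5.8
tool_pos: [0.5882, 0.0453, 0.0689]
tool_rot: [-3.142, -0.0, 1.436]
contact_force: [-0.1, 0.3, 0.1]
opening: 0.0005
grip_force: 0.0
```

```bash
python3 - <<'E'
from h import *
im=read_camera("top")
for l in ("stop","sample"):
  for r in models.regions_of("top",l)[:3]: print(l,round(r["conf"],2),r["extent"])
crop(im,255,170,415,240,5,"pics/t2.png")
E
```

```text
sample 0.83 [339.7, 235.8, 357.2, 274.7]
sample 0.8 [321.8, 138.1, 358.6, 147.1]
sample 0.79 [323.5, 198.7, 362.3, 215.9]
```

View pics/t2.png

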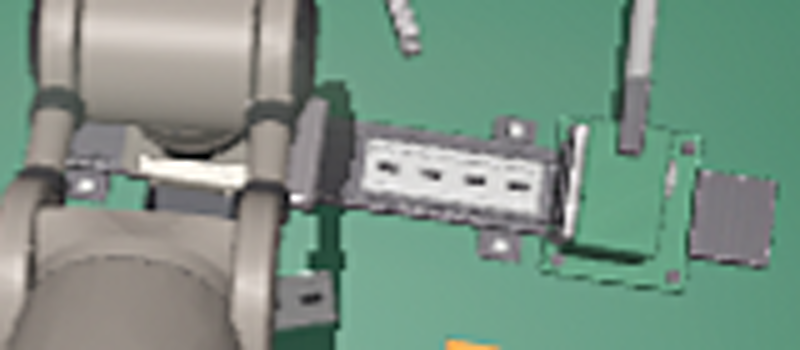

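send_rows(
  plan=[
    {"offset":[-3,0,0],"yaw":0},
    {"offset":[-3,0,0],"yaw":0},
  ],
)

```text
time: 6.15
tool_pos: [0.5873, 0.0394, 0.0689]
tool_rot: [-3.142, -0.0, 1.437]
contact_force: [-0.3, 0.3, -0.3]
opening: 0.0005
grip_force: 0.0
```

send_rows(
  plan=[
    {"offset":[-3,0,0],"yaw":0},
    {"offset":[-3,0,0],"yaw":0},
  ],
)

```text
time: 6.35
tool_pos: [0.5864, 0.0336, 0.0689]
tool_rot: [-3.141, -0.001, 1.436]
contact_force: [0.1, 3.6, 0.8]
opening: 0.0006
grip_force: 1.3
```

```bash
python3 chk.py pics/w3.png 0.0205; python3 -c "
from h import *
print({k:np.round(v,4).tolist() for k,v in status.observe().items()})"
```

```text
[[367.0, 338.0], [269.0, 338.0], [371.0, 250.0], [264.0, 251.0], [317.0, 332.0], [319.0, 453.0], [362.0, 35.0], [273.0, 35.0], [319.0, 385.0]]
stop 0.79 [268.4, 196.8, 379.7, 305.4] 324.0 219.0
[0.5864886  0.03351277 0.06891763] [-3.14154497e+00 -1.23694706e-04  1.43621273e+00]
{'time': 6.55, 'qpos': [-0.0734, 0.6057, 1.536, 0.0002, 0.9999, 0.0611], 'qvel': [0.0018, 0.0018, -0.0033, -0.0033, 0.0004, -0.0003], 'joint_efforts': [-0.7879, -52.3202, -20.7368, -0.2198, -0.0505, -0.0294], 'tool_pos': [0.5865, 0.0335, 0.0689], 'tool_rot': [-3.1415, -0.0001, 1.4362], 'contact_force': [-0.5904, 1.181, -0.286], 'torque': [0.0676, 0.086, -0.0038], 'grip_force': 0.4622, 'opening': -0.0001}
```

View pics/w3.png

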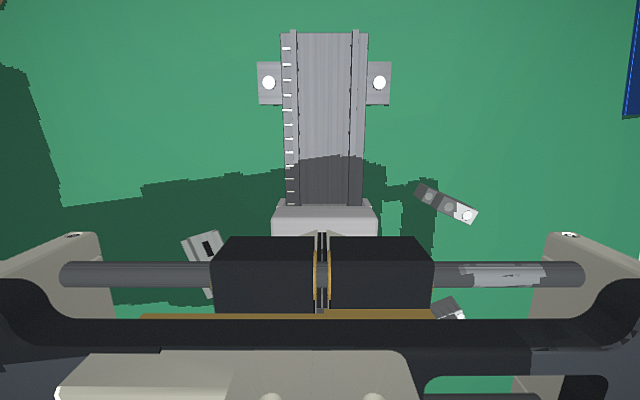

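```bash
python3 - <<'E'
from h import *
i=camera_info("wrist");s=status.observe();T=R.from_euler("xyz",s["tool_rot"]).as_matrix()
print(proj(i,[s["tool_pos"]+T@np.array(v) for v in ([0,0,.025],[0,0,0],[.0095,0,.025],[-.0095,0,.025])]))
w=ray(i,[[272,210],[378,210],[275,200],[375,200]],[.062,.062,.03,.03])
print(((w-[.5749,-.0356,0])@R.from_euler("z",-.1342).as_matrix()).round(4))
im=read_camera("wrist");crop(im,240,150,400,250,5,"pics/w3c.png")
ims=read_camera("side");crop(ims,270,150,430,270,5,"pics/s3.png")
E
```

```text
[[320.81441814 227.39310063]
 [320.7733774  241.38292247]
 [320.81259293 214.87148774]
 [320.81622401 239.60258813]]
[[-0.0291  0.0888  0.062 ]
 [ 0.039   0.0888  0.062 ]
 [-0.0323  0.0867  0.03  ]
 [ 0.0431  0.0867  0.03  ]]
```

View pics/s3.png

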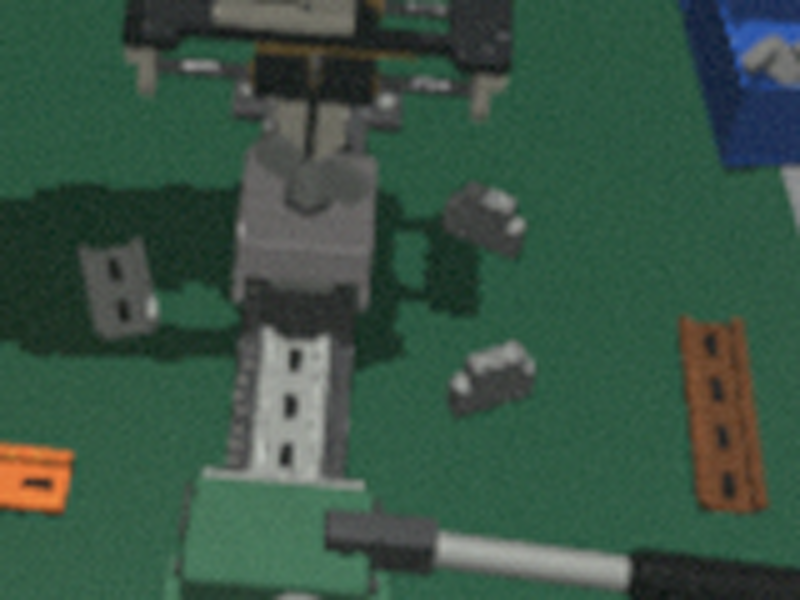

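```bash
python3 - <<'E'
from h import *
i=camera_info("side");s=status.observe();T=R.from_euler("xyz",s["tool_rot"]).as_matrix()
c=lambda p:np.array(p)/5+[270,150]-.4
G=lambda w:((w-[.5749,-.0356,0])@R.from_euler("z",-.1342).as_matrix()).round(4).tolist()
print(G(ray(i,c([[245,240],[372,250]]),.062)),G(ray(i,c([[250,150],[375,155]]),.062)),G(ray(i,c([[205,470],[365,483]]),.1)),G(ray(i,c([[308,205]]),.08)))
P=[s["tool_pos"]+T@np.array(v) for v in ([0,0,.025],[0,0,0],[0,0,-.041],[.0095,0,.025],[-.0095,0,.025])]
print(((proj(i,P)+.4-[270,150])*5).round())
# initial side view
j=cv2.imread("pics/side0.png")
for n,v in(("side0",j),("now",cv2.cvtColor(read_camera("side"),cv2.COLOR_RGB2BGR))):
    print(n,cv2.cvtColor(v,cv2.COLOR_BGR2GRAY)[170:225,328].tolist())
for r in models.regions_of("side","stop")[:2]: print(r["conf"],r["extent"])
for r in models.regions_of("side","wing_screw")[:2]: print(r["conf"],r["extent"])
E
```

```text
[[-0.0265, 0.0122, 0.062], [0.0399, 0.0123, 0.062]] [[-0.0291, 0.0757, 0.062], [0.0386, 0.0793, 0.062]] [[-0.0315, -0.1569, 0.1], [0.0414, -0.1565, 0.1]] [[0.0048, 0.0242, 0.08]]
[[306. 184.]
 [308. 154.]
 [312. 101.]
 [307. 171.]
 [304. 197.]]
side0 [77, 78, 74, 79, 78, 78, 87, 116, 139, 129, 104, 80, 74, 88, 97, 86, 78, 71, 81, 70, 70, 84, 137, 180, 184, 181, 182, 183, 179, 145, 90, 87, 91, 94, 93, 87, 80, 67, 75, 80, 80, 79, 82, 80, 79, 73, 86, 126, 146, 118, 60, 53, 50, 59, 119]
now [78, 108, 106, 106, 105, 103, 105, 101, 95, 86, 80, 77, 84, 81, 75, 72, 71, 71, 73, 70, 62, 68, 88, 99, 100, 100, 99, 101, 103, 106, 91, 95, 93, 90, 93, 84, 82, 67, 53, 46, 46, 47, 46, 39, 44, 49, 53, 77, 122, 123, 61, 57, 56, 60, 118]
0.58 [318.3, 176.2, 345.9, 210.3]
0.54 [319.1, 174.5, 346.6, 192.5]
```

```bash
python3 - <<'E'
import cv2,numpy as np
from h import *
w=cv2.imread("pics/w3.png")[195:325,260:390]
w=cv2.resize(w,(400,400),interpolation=cv2.INTER_CUBIC)
s0=cv2.imread("pics/side0.png")[165:215,305:355]
s1=cv2.cvtColor(read_camera("side"),cv2.COLOR_RGB2BGR)[165:215,305:355]
f=lambda a:cv2.resize(a,(400,300),interpolation=cv2.INTER_CUBIC)
t=cv2.cvtColor(read_camera("top"),cv2.COLOR_RGB2BGR)[180:220,280:340]
t=cv2.resize(t,(400,200),interpolation=cv2.INTER_CUBIC)
cv2.imwrite("pics/comp.png",np.hstack([np.vstack([w,t]),np.vstack([f(s0),f(s1)])]))
E
```

```text
(no output)
```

View pics/comp.png

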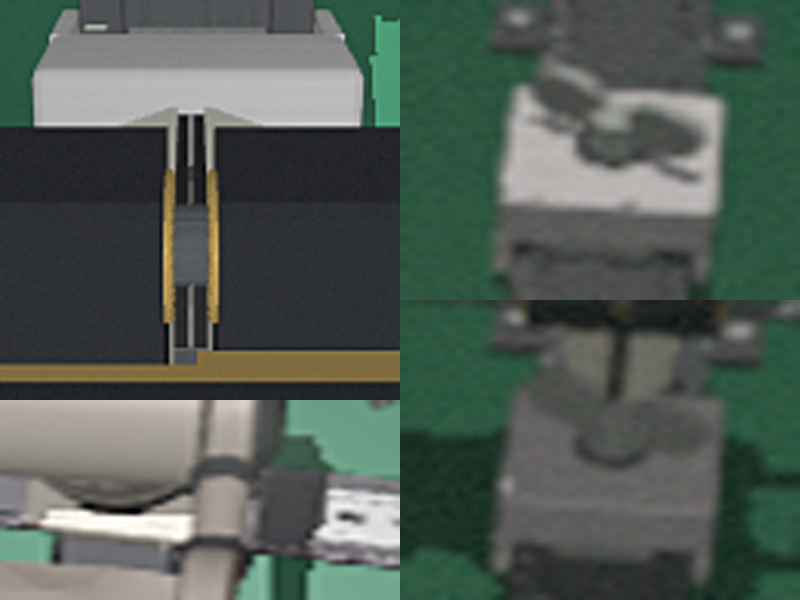

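send_rows(
  plan=[
    {"offset":[5,0,0],"yaw":0},
    {"offset":[20,0,0],"yaw":0},
    {"offset":[20,0,0],"yaw":0},
    {"offset":[0,3,0],"yaw":0},
    {"offset":[0,0,5],"yaw":0},
    {"offset":[0,0,5],"yaw":0},
    {"offset":[0,0,5],"yaw":0},
    {"offset":[0,0,2],"yaw":0},
    {"offset":[0,0,0],"yaw":0},
    {"offset":[0,0,0],"yaw":0},
  ],
)

```text
time: 7.9
tool_pos: [0.5956, 0.0775, 0.0519]
tool_rot: [3.142, -0.0, 1.436]
contact_force: [-0.6, 0.3, 0.6]
opening: 0.001
grip_force: 0.0
```

send_rows(
  plan=[
    {"offset":[0,0,2],"yaw":0},
    {"offset":[0,0,2],"yaw":0},
    {"offset":[0,0,0],"yaw":0},
  ],
)

```text
time: 8.2
tool_pos: [0.5954, 0.0777, 0.0477]
tool_rot: [-3.141, -0.0, 1.436]
contact_force: [-0.4, 0.3, -0.2]
opening: 0.0004
grip_force: 0.0
```

send_rows(
  plan=[
    {"offset":[0,0,2],"yaw":0},
    {"offset":[0,0,2],"yaw":0},
    {"offset":[0,0,0],"yaw":0},
  ],
)

```text
time: 8.5
tool_pos: [0.5954, 0.0777, 0.0436]
tool_rot: [-3.141, 0.0, 1.436]
contact_force: [0.2, 0.1, 0.4]
opening: 0.0003
grip_force: 0.0
```

send_rows(
  plan=[
    {"offset":[5,0,2],"yaw":0},
    {"offset":[0,0,2],"yaw":0},
    {"offset":[0,0,0],"yaw":0},
  ],
)

```text
time: 8.8
tool_pos: [0.596, 0.0829, 0.0396]
tool_rot: [-3.141, 0.0, 1.437]
contact_force: [0.6, -0.4, 0.4]
opening: 0.0003
grip_force: 0.0
```

send_rows(
  plan=[
    {"offset":[0,0,2],"yaw":0},
    {"offset":[0,0,2],"yaw":0},
    {"offset":[0,0,0],"yaw":0},
  ],
)

```text
time: 9.1
tool_pos: [0.596, 0.0826, 0.0356]
tool_rot: [-3.141, 0.0, 1.436]
contact_force: [0.7, 0.2, 0.7]
opening: 0.0004
grip_force: 0.0
```

```bash
python3 - <<'E'
from h import *
i=camera_info("wrist");s=status.observe();print(s["tool_pos"],s["contact_force"])
im=read_camera("wrist");cv2.imwrite("pics/w4.png",cv2.cvtColor(im,cv2.COLOR_RGB2BGR))
g=cv2.cvtColor(im,cv2.COLOR_RGB2GRAY);print(g[200:320:2,321].tolist());print(g[200:320:2,316].tolist());print(g[200:260:2,305].tolist())
E
```

```text
[0.59602874 0.08260502 0.03557466] [0.7243637  0.17114689 0.70174075]
[86, 85, 87, 86, 85, 84, 85, 85, 82, 85, 84, 83, 83, 83, 85, 83, 59, 62, 63, 60, 61, 60, 63, 62, 60, 61, 62, 60, 63, 61, 59, 68, 83, 75, 84, 87, 90, 93, 91, 94, 92, 91, 87, 83, 82, 96, 95, 91, 95, 95, 95, 95, 96, 95, 145, 137, 140, 107, 108, 118]
[83, 84, 84, 83, 83, 83, 85, 82, 83, 82, 82, 85, 84, 82, 80, 152, 155, 158, 162, 162, 162, 166, 166, 167, 167, 156, 109, 104, 115, 108, 115, 95, 97, 89, 100, 98, 90, 104, 92, 105, 101, 96, 104, 105, 100, 93, 108, 76, 103, 110, 93, 96, 96, 94, 139, 134, 136, 106, 108, 119]
[85, 86, 86, 87, 84, 85, 83, 86, 85, 85, 83, 85, 86, 82, 83, 84, 76, 151, 66, 34, 36, 40, 37, 39, 35, 37, 38, 38, 37, 37]
```

send_rows(
  plan=[
    {"offset":[0,0,2],"yaw":0},
    {"offset":[0,0,1],"yaw":0},
    {"offset":[0,0,0],"yaw":0},
  ],
)

```text
time: 9.45
tool_pos: [0.5961, 0.0827, 0.0327]
tool_rot: [-3.141, -0.0, 1.436]
contact_force: [-1.1, 1.0, 0.2]
opening: 0.0002
grip_force: 0.0
```

send_rows(
  plan=[
    {"offset":[0,0,1],"yaw":0},
    {"offset":[0,0,1],"yaw":0},
    {"offset":[0,0,0],"yaw":0},
  ],
)

```text
time: 9.75
tool_pos: [0.5961, 0.0827, 0.0308]
tool_rot: [-3.141, -0.0, 1.436]
contact_force: [0.3, 0.2, 0.2]
opening: 0.0005
grip_force: 0.0
```

send_rows(
  plan=[
    {"offset":[0,0,1],"yaw":0},
    {"offset":[0,0,1],"yaw":0},
    {"offset":[0,0,0],"yaw":0},
  ],
)

```text
time: 10.05
tool_pos: [0.5961, 0.0827, 0.0288]
tool_rot: [-3.141, -0.0, 1.436]
contact_force: [0.0, 0.9, -0.2]
opening: 0.0002
grip_force: 0.0
```

send_rows(
  plan=[
    {"offset":[0,0,1],"yaw":0},
    {"offset":[0,0,1],"yaw":0},
    {"offset":[0,0,0],"yaw":0},
  ],
)

```text
time: 10.35
tool_pos: [0.5961, 0.0827, 0.0267]
tool_rot: [-3.141, -0.0, 1.436]
contact_force: [0.1, 0.1, 0.8]
opening: 0.0007
grip_force: 0.0
```

send_rows(
  plan=[
    {"offset":[0,0,1],"yaw":0},
    {"offset":[0,0,1],"yaw":0},
    {"offset":[0,0,0],"yaw":0},
  ],
)

```text
time: 10.65
tool_pos: [0.5961, 0.0827, 0.0247]
tool_rot: [-3.141, -0.0, 1.436]
contact_force: [-0.7, 0.5, 0.1]
opening: 0.0007
grip_force: 0.0
```

```bash
python3 - <<'E'
from h import *
i=camera_info("wrist");s=status.observe();T=R.from_euler("xyz",s["tool_rot"]).as_matrix()
for z in (-.02,-.01,0,.005,.01,.025): print(z,proj(i,[s["tool_pos"]+T@np.array([a,0,z]) for a in (.0095,0,-.0095)])[:,1].round(1), proj(i,[s["tool_pos"]+T@np.array([.0095,a,z]) for a in (.019,-.019)])[:,0].round(0))
im=read_camera("wrist")
g=cv2.cvtColor(im,cv2.COLOR_RGB2GRAY)
for v in range(222,262,3): print(v,g[v,296:348:2].tolist())
for l in ("gauge","stop"):
  for r in models.regions_of("wrist",l)[:1]: print(l,r["conf"],r["extent"])
E
```

```text
-0.02 [240.1 255.6 270.6] [355. 287.]
-0.01 [233.4 248.1 262.4] [353. 289.]
0 [227.4 241.4 255. ] [351. 290.]
0.005 [224.6 238.3 251.6] [350. 291.]
0.01 [222.  235.4 248.4] [350. 292.]
0.025 [214.9 227.4 239.6] [347. 294.]
222 [84, 82, 82, 85, 88, 84, 83, 82, 82, 86, 84, 85, 84, 84, 77, 84, 82, 84, 86, 83, 85, 82, 85, 81, 83, 85]
225 [83, 80, 82, 85, 86, 87, 85, 84, 82, 85, 85, 83, 83, 83, 80, 84, 83, 82, 86, 82, 82, 82, 85, 80, 85, 83]
228 [85, 81, 84, 84, 87, 85, 87, 81, 83, 81, 82, 81, 83, 83, 78, 82, 76, 82, 84, 84, 84, 83, 80, 80, 83, 83]
231 [84, 82, 82, 83, 85, 81, 73, 107, 149, 153, 157, 85, 90, 89, 85, 140, 155, 155, 132, 91, 78, 80, 83, 78, 83, 84]
234 [86, 81, 73, 110, 156, 157, 154, 153, 153, 152, 157, 38, 29, 63, 28, 122, 153, 152, 153, 154, 154, 156, 154, 96, 81, 83]
237 [35, 33, 28, 27, 29, 29, 29, 28, 24, 85, 164, 31, 30, 61, 31, 85, 161, 29, 30, 29, 31, 30, 27, 29, 33, 34]
240 [35, 37, 37, 39, 38, 38, 36, 36, 37, 87, 165, 33, 28, 62, 32, 83, 164, 34, 37, 39, 39, 37, 38, 38, 40, 40]
243 [39, 38, 38, 37, 39, 36, 38, 38, 38, 86, 167, 28, 29, 63, 30, 47, 164, 34, 40, 39, 37, 38, 38, 39, 39, 40]
246 [35, 39, 37, 34, 36, 41, 37, 38, 35, 88, 169, 26, 28, 61, 35, 45, 165, 33, 36, 37, 38, 37, 36, 40, 39, 37]
249 [36, 39, 39, 37, 38, 39, 39, 41, 36, 87, 174, 24, 29, 66, 31, 14, 167, 33, 38, 39, 39, 36, 39, 39, 39, 38]
252 [36, 37, 39, 36, 35, 38, 39, 37, 31, 118, 109, 28, 24, 62, 32, 19, 112, 76, 35, 37, 39, 40, 38, 39, 40, 35]
255 [38, 36, 36, 38, 40, 40, 39, 37, 28, 127, 113, 31, 27, 63, 29, 22, 127, 82, 35, 39, 40, 39, 38, 39, 39, 37]
258 [35, 37, 37, 36, 39, 37, 38, 36, 23, 138, 107, 31, 27, 65, 36, 21, 122, 115, 32, 37, 39, 40, 39, 37, 37, 37]
261 [48, 47, 46, 46, 47, 49, 49, 51, 30, 145, 97, 50, 49, 53, 50, 44, 138, 118, 44, 49, 47, 47, 46, 48, 48, 48]
gauge 0.67 [242.4, 103.9, 395.3, 317.3]
stop 0.6 [239.7, 104.3, 393.8, 315.4]
```

send_rows(
  plan=[
    {"offset":[10,0,0],"yaw":0},
    {"offset":[0,0,1],"yaw":0},
    {"offset":[0,0,1],"yaw":0},
    {"offset":[0,0,0],"yaw":0},
  ],
)

```text
time: 11.2
tool_pos: [0.5974, 0.0927, 0.0227]
tool_rot: [-3.141, 0.0, 1.437]
contact_force: [0.7, 0.1, 0.4]
opening: 0.0001
grip_force: 0.0
```

send_rows(
  plan=[
    {"offset":[0,0,1],"yaw":0},
    {"offset":[0,0,1],"yaw":0},
    {"offset":[0,0,0],"yaw":0},
  ],
)

```text
time: 11.5
tool_pos: [0.5975, 0.0924, 0.0208]
tool_rot: [-3.141, -0.0, 1.436]
contact_force: [0.9, -0.0, -0.3]
opening: 0.0007
grip_force: 0.0
```

send_rows(
  plan=[
    {"offset":[0,0,1],"yaw":0},
    {"offset":[0,0,1],"yaw":0},
    {"offset":[0,0,0],"yaw":0},
  ],
)

```text
time: 11.8
tool_pos: [0.5975, 0.0925, 0.0187]
tool_rot: [-3.141, -0.0, 1.436]
contact_force: [-0.6, 0.6, -0.0]
opening: 0.0004
grip_force: 0.0
```

```bash
python3 - <<'E'
from h import *
i=camera_info("wrist");s=status.observe();T=R.from_euler("xyz",s["tool_rot"]).as_matrix()
for z in (-.03,-.035,-.041,-.05): print(z,proj(i,[s["tool_pos"]+T@np.array([a,0,z]) for a in (.0375,.03,.02,.01)])[:,1].round(1), proj(i,[s["tool_pos"]+T@np.array([.02,a,z]) for a in (.05,.06)])[:,0].round(0))
E
```

```text
-0.03 [196.  210.4 228.9 246.8] [418. 437.]
-0.035 [198.6 213.4 232.6 251. ] [421. 441.]
-0.041 [201.9 217.4 237.3 256.3] [425. 446.]
-0.05 [207.6 224.  245.1 265.3] [432. 455.]
```

send_rows(
  plan=[
    {"offset":[0,0,1],"yaw":0},
    {"offset":[0,0,1],"yaw":0},
    {"offset":[0,0,0],"yaw":0},
  ],
)

```text
time: 12.1
tool_pos: [0.5974, 0.0926, 0.0167]
tool_rot: [-3.141, -0.0, 1.436]
contact_force: [-0.1, -0.4, 0.1]
opening: 0.0004
grip_force: 0.0
```

send_rows(
  plan=[
    {"offset":[0,0,1],"yaw":0},
    {"offset":[0,0,1],"yaw":0},
    {"offset":[0,0,0],"yaw":0},
  ],
)

```text
time: 12.4
tool_pos: [0.5975, 0.0926, 0.0147]
tool_rot: [-3.141, -0.0, 1.436]
contact_force: [0.1, -0.0, 0.7]
opening: 0.0007
grip_force: 0.0
```

```bash
python3 - <<'E'
from h import *
s=status.observe();T=R.from_euler("xyz",s["tool_rot"]).as_matrix();i=camera_info("side")
print(s["tool_pos"],s["contact_force"])
P=proj(i,[s["tool_pos"]+T@np.array([0,0,z]) for z in (.025,0,-.02,-.041)]);print(P.round(1))
im=read_camera("side");cv2.imwrite("pics/s4.png",cv2.cvtColor(im,cv2.COLOR_RGB2BGR));g=cv2.cvtColor(im,cv2.COLOR_RGB2GRAY)
for v in range(130,195,2): print(v,g[v,310:352:2].tolist())
E
```

```text
[0.59747182 0.09257178 0.0147298 ] [ 0.14969476 -0.02966737  0.66720929]
[[332.1 183.5]
 [332.6 177.7]
 [332.9 173. ]
 [333.3 167.8]]
130 [73, 71, 71, 84, 202, 209, 67, 34, 43, 31, 37, 48, 49, 48, 59, 56, 48, 42, 35, 35, 25]
132 [70, 71, 66, 105, 207, 191, 48, 29, 50, 68, 46, 32, 38, 37, 33, 27, 40, 33, 51, 44, 31]
134 [74, 70, 68, 122, 207, 180, 51, 21, 23, 60, 92, 84, 76, 73, 71, 74, 81, 93, 64, 34, 36]
136 [70, 67, 68, 140, 205, 203, 115, 46, 27, 29, 32, 59, 78, 81, 85, 80, 51, 31, 27, 23, 57]
138 [50, 70, 69, 154, 203, 203, 113, 102, 56, 31, 22, 28, 19, 27, 25, 22, 22, 21, 28, 40, 72]
140 [35, 59, 63, 140, 183, 193, 134, 109, 105, 91, 53, 37, 21, 24, 31, 25, 26, 41, 62, 73, 65]
142 [31, 32, 37, 83, 104, 107, 107, 105, 83, 84, 92, 106, 92, 86, 89, 91, 91, 67, 68, 71, 71]
144 [48, 48, 48, 87, 105, 91, 103, 103, 75, 72, 74, 102, 108, 104, 104, 105, 68, 26, 34, 37, 38]
146 [48, 51, 50, 86, 103, 88, 99, 82, 87, 88, 94, 88, 87, 106, 105, 106, 67, 31, 25, 35, 36]
148 [48, 45, 48, 85, 104, 105, 81, 33, 28, 25, 40, 103, 106, 109, 101, 107, 55, 58, 64, 61, 62]
150 [50, 53, 50, 97, 109, 108
[... 1405 characters left out ...]
3, 71, 64, 57, 45, 46, 44, 60]
182 [46, 42, 49, 40, 75, 175, 90, 76, 79, 75, 77, 86, 91, 128, 147, 132, 98, 93, 36, 41, 72]
184 [46, 45, 40, 44, 79, 141, 94, 82, 80, 86, 107, 87, 77, 77, 87, 131, 123, 93, 38, 42, 74]
186 [41, 46, 46, 43, 69, 98, 97, 103, 97, 73, 111, 128, 84, 73, 81, 77, 112, 93, 44, 39, 55]
188 [43, 44, 46, 42, 73, 98, 99, 97, 90, 80, 93, 91, 85, 75, 74, 83, 79, 86, 46, 39, 61]
190 [76, 71, 71, 55, 134, 188, 152, 151, 137, 65, 88, 90, 69, 77, 98, 109, 147, 127, 39, 44, 38]
192 [71, 69, 76, 69, 156, 183, 183, 188, 185, 144, 110, 82, 137, 136, 122, 129, 191, 157, 38, 41, 45]
194 [73, 73, 68, 77, 183, 187, 184, 184, 183, 185, 185, 181, 185, 182, 180, 149, 162, 155, 41, 47, 43]
```

send_rows(
  plan=[
    {"offset":[0,0,1],"yaw":0},
    {"offset":[0,0,1],"yaw":0},
    {"offset":[0,0,0],"yaw":0},
  ],
)

```text
time: 12.75
tool_pos: [0.5977, 0.0926, 0.0144]
tool_rot: [3.141, -0.0, 1.436]
contact_force: [-3.5, -0.6, 11.2]
opening: 0.0002
grip_force: 5.5
```

send_rows(
  plan=[
    {"offset":[0,0,1],"yaw":0},
    {"offset":[0,0,1],"yaw":0},
    {"offset":[0,0,0],"yaw":0},
  ],
)

```text
time: 13.05
tool_pos: [0.5978, 0.0926, 0.0143]
tool_rot: [3.14, -0.0, 1.437]
contact_force: [-9.0, -1.3, 24.2]
opening: 0.0004
grip_force: 12.4
```

send_rows(
  plan=[
    {"offset":[0,0,-10],"yaw":0},
    {"offset":[0,0,-12],"yaw":0},
    {"offset":[0,0,-10],"yaw":0},
    {"offset":[-10,0,0],"yaw":0},
    {"offset":[-10,0,0],"yaw":0},
    {"offset":[-8,0,0],"yaw":0},
    {"offset":[0,0,0],"yaw":0},
  ],
)

```text
time: 13.75
tool_pos: [0.5933, 0.0632, 0.0423]
tool_rot: [-3.14, 0.0, 1.434]
contact_force: [0.2, 1.2, 0.3]
opening: 0.0004
grip_force: 0.0
```

send_rows(
  plan=[
    {"offset":[-3,0,0],"yaw":0},
    {"offset":[-3,0,0],"yaw":0},
  ],
)

```text
time: 13.95
tool_pos: [0.5929, 0.0588, 0.0427]
tool_rot: [-3.141, -0.0, 1.436]
contact_force: [-0.4, -0.5, 0.1]
opening: 0.0007
grip_force: 0.0
```

send_rows(
  plan=[
    {"offset":[-3,0,0],"yaw":0},
    {"offset":[-3,0,0],"yaw":0},
  ],
)

```text
time: 14.15
tool_pos: [0.5923, 0.0545, 0.0428]
tool_rot: [3.141, -0.003, 1.436]
contact_force: [2.0, 7.9, -2.0]
opening: 0.0006
grip_force: 4.1
```

send_rows(
  plan=[
    {"offset":[-3,0,0],"yaw":0},
    {"offset":[-3,0,0],"yaw":0},
    {"offset":[-3,0,0],"yaw":0},
    {"offset":[-3,0,0],"yaw":0},
  ],
)

```text
time: 14.55
tool_pos: [0.5908, 0.043, 0.0428]
tool_rot: [3.141, -0.003, 1.437]
contact_force: [1.4, 8.0, -1.6]
opening: 0.0002
grip_force: 4.1
```

send_rows(
  plan=[
    {"offset":[-3,0,0],"yaw":0},
    {"offset":[-3,0,0],"yaw":0},
    {"offset":[-3,0,0],"yaw":0},
    {"offset":[-3,0,0],"yaw":0},
    {"offset":[-3,0,0],"yaw":0},
    {"offset":[-3,0,0],"yaw":0},
  ],
)

```text
time: 15.15
tool_pos: [0.5884, 0.0251, 0.0428]
tool_rot: [3.141, -0.003, 1.437]
contact_force: [1.0, 8.9, -1.1]
opening: 0.0007
grip_force: 4.4
```

send_rows(
  plan=[
    {"offset":[-3,0,0],"yaw":0},
    {"offset":[-3,0,0],"yaw":0},
  ],
)

```text
time: 15.35
tool_pos: [0.5876, 0.0193, 0.0428]
tool_rot: [3.141, -0.003, 1.437]
contact_force: [1.9, 8.3, -1.6]
opening: 0.0006
grip_force: 4.3
```

send_rows(
  plan=[
    {"offset":[-1.5,0,0],"yaw":0},
    {"offset":[-1.5,0,0],"yaw":0},
  ],
)

```text
time: 15.55
tool_pos: [0.5871, 0.0163, 0.0428]
tool_rot: [3.141, -0.003, 1.436]
contact_force: [1.6, 8.7, -0.9]
opening: 0.0003
grip_force: 4.3
```

send_rows(
  plan=[
    {"offset":[-1,0,0],"yaw":0},
  ],
)

```text
time: 15.65
tool_pos: [0.5871, 0.0157, 0.0428]
tool_rot: [3.141, -0.004, 1.436]
contact_force: [2.6, 13.3, -1.3]
opening: 0.001
grip_force: 6.5
```

send_rows(
  plan=[
    {"offset":[-1,0,0],"yaw":0},
  ],
)

```text
time: 15.75
tool_pos: [0.5871, 0.0156, 0.0428]
tool_rot: [3.141, -0.005, 1.436]
contact_force: [3.3, 17.0, -1.7]
opening: 0.0006
grip_force: 8.4
```

send_rows(
  plan=[
    {"offset":[-1,0,0],"yaw":0},
    {"offset":[3,0,0],"yaw":0},
    {"offset":[15,0,0],"yaw":0},
    {"offset":[30,0,0],"yaw":0},
    {"offset":[40,0,-20],"yaw":0},
    {"offset":[40,0,-30],"yaw":0},
    {"offset":[40,0,-30],"yaw":0},
    {"offset":[0,0,-30],"yaw":0},
    {"offset":[0,0,0],"yaw":0},
  ],
  hand=0.52,
)

```text
time: 16.65
tool_pos: [0.6112, 0.1803, 0.1577]
tool_rot: [3.133, -0.002, 1.439]
contact_force: [-0.1, -0.1, 0.7]
opening: 0.0441
grip_force: 0.0
```

```bash
cat > see.py <<'E'
from h import *
s=status.observe();print(s["tool_pos"].round(4),s["tool_rot"].round(3),s["opening"],s["qpos"].round(2))
G=lambda w:((w-[.5749,-.0356,0])@R.from_euler("z",-.1342).as_matrix()).round(4)
for cam in("side","top"):
  im=read_camera(cam);cv2.imwrite(f"pics/{cam}_{s['time']:.1f}.png",cv2.cvtColor(im,cv2.COLOR_RGB2BGR));i=camera_info(cam)
  for l,z in(("stop",.062),("wing_screw",.081),("sample",.0295)):
    for r in models.regions_of(cam,l)[:3]:
      v,u=np.nonzero(r["mask"]);w=G(ray(i,np.c_[u,v],z))[:,:2];d=np.linalg.eigh(np.cov(w.T))[1][:,1]
      print(cam,l,round(r["conf"],2),np.round(r["extent"]).tolist(),"mean",w.mean(0).round(4),"min",w.min(0),"max",w.max(0),"ang",np.degrees(np.arctan2(d[1],d[0])).round(),len(u))
E
python3 see.py
```

```text
[0.6112 0.1803 0.1577] [ 3.133e+00 -2.000e-03  1.439e+00] 0.04409450576690764 [ 0.17  0.59  1.29 -0.    1.25  0.3 ]
side stop 0.84 [315.0, 189.0, 345.0, 224.0] mean [ 0.004  -0.0138] min [-0.031  -0.0641] max [0.0424 0.0436] ang 99.0 815
side wing_screw 0.64 [317.0, 187.0, 343.0, 202.0] mean [0.0032 0.0032] min [-0.0262 -0.0215] max [0.0318 0.0273] ang 148.0 214
side wing_screw 0.23 [319.0, 221.0, 335.0, 245.0] mean [ 0.0054 -0.1102] min [-0.0113 -0.1451] max [ 0.0219 -0.073 ] ang 90.0 345
side sample 0.86 [237.0, 235.0, 283.0, 254.0] mean [-0.1588 -0.1233] min [-0.217  -0.1409] max [-0.1011 -0.1057] ang 179.0 532
side sample 0.63 [405.0, 215.0, 424.0, 251.0] mean [ 0.2227 -0.0501] min [ 0.2025 -0.1101] max [0.2422 0.0133] ang 92.0 547
side sample 0.61 [323.0, 218.0, 334.0, 248.0] mean [ 0.0056 -0.0753] min [-0.0126 -0.114 ] max [ 0.0226 -0.0353] ang 90.0 343
top stop 0.96 [308.0, 190.0, 334.0, 214.0] mean [0.     0.0068] min [-0.0379 -0.0282] max [0.0385 0.042 ] ang 179.0 473
top wing_screw 0.58 [315.0, 190.0, 328.0, 205.0] mean [0.0031 0.0067] min [-0.0216 -0.0053] max [0.0284 0.0182] ang 157.0 59
top sample 0.85 [339.0, 235.0, 356.0, 273.0] mean [-0.168  -0.1053] min [-0.2264 -0.1242] max [-0.1079 -0.0854] ang 178.0 382
top sample 0.65 [330.0, 197.0, 365.0, 213.0] mean [ 0.0032 -0.0866] min [-0.0137 -0.1461] max [ 0.0213 -0.0289] ang 89.0 328
```

send_rows(
  plan=[
    {"offset":[-30.2,-0.6,0],"yaw":0},
    {"offset":[-30.2,-0.6,0],"yaw":0},
    {"offset":[-30.2,-0.6,0],"yaw":0},
    {"offset":[-30.2,-0.6,0],"yaw":0},
    {"offset":[-30.2,-0.6,0],"yaw":0},
    {"offset":[-30.2,-0.6,0],"yaw":0},
    {"offset":[-30.2,-0.6,0],"yaw":0},
    {"offset":[0,0,0],"yaw":-0.14},
    {"offset":[0,0,0],"yaw":-0.14},
    {"offset":[0,0,0],"yaw":-0.14},
    {"offset":[0,0,0],"yaw":-0.14},
    {"offset":[0,0,0],"yaw":-0.14},
    {"offset":[0,0,0],"yaw":-0.14},
    {"offset":[0,0,0],"yaw":-0.14},
    {"offset":[0,0,0],"yaw":-0.14},
    {"offset":[0,0,0],"yaw":0},
    {"offset":[0,0,0],"yaw":0},
  ],
)

```text
time: 18.75
tool_pos: [0.5764, -0.0313, 0.1526]
tool_rot: [-3.142, -0.001, 2.552]
contact_force: [0.1, -0.9, -0.1]
opening: 0.0438
grip_force: 0.0
```

```bash
python3 - <<'E'
from h import *
s=status.observe();T=R.from_euler("xyz",s["tool_rot"]).as_matrix();print(s["tool_pos"].round(4),s["tool_rot"].round(3),s["opening"],s["qpos"].round(2))
print("tool-frame shift mm",(T.T@(np.array([.5788,-.0291,s["tool_pos"][2]])-s["tool_pos"])*1e3).round(1))
i=camera_info("wrist");im=read_camera("wrist");cv2.imwrite("pics/w5.png",cv2.cvtColor(im,cv2.COLOR_RGB2BGR));g=cv2.cvtColor(im,cv2.COLOR_RGB2GRAY)
for z in (-.041,-.02,-.01,0,.01,.025): print(z,proj(i,[s["tool_pos"]+T@np.array([.0095,a,z]) for a in (.022,.03,.041)]).round(0).tolist())
for v in range(205,262,4): print(v,g[v,346:412:3].tolist())
for r in models.regions_of("wrist","wing_screw")[:2]: print(r["conf"],r["extent"],r["mask"].sum())
E
```

```text
[ 0.5764 -0.0313  0.1526] [-3.142e+00 -1.000e-03  2.552e+00] 0.04381238257605999 [-0.19  0.49  1.47  0.    1.17 -1.17]
tool-frame shift mm [-0.7  3.1 -0. ]
-0.041 [[366.0, 256.0], [382.0, 256.0], [405.0, 256.0]]
-0.02 [[360.0, 239.0], [374.0, 239.0], [394.0, 239.0]]
-0.01 [[358.0, 232.0], [371.0, 232.0], [390.0, 232.0]]
0 [[356.0, 226.0], [369.0, 226.0], [386.0, 226.0]]
0.01 [[354.0, 221.0], [366.0, 221.0], [383.0, 221.0]]
0.025 [[352.0, 214.0], [363.0, 214.0], [378.0, 214.0]]
205 [167, 166, 171, 167, 172, 167, 167, 154, 66, 67, 64, 67, 67, 65, 65, 64, 142, 135, 130, 130, 132, 130]
209 [170, 165, 170, 173, 170, 171, 171, 163, 63, 67, 67, 66, 66, 67, 67, 65, 137, 131, 130, 129, 129, 127]
213 [172, 168, 163, 173, 169, 171, 170, 173, 94, 65, 67, 62, 66, 66, 66, 64, 137, 128, 128, 129, 129, 128]
217 [174, 171, 166, 168, 172, 168, 172, 168, 167, 62, 66, 65, 66, 65, 65, 62, 133, 129, 127, 127, 127, 125]
221 [173, 174, 169, 165, 172, 174, 176, 164, 85, 64, 65, 66, 65, 67, 65, 59, 130, 127, 127, 125, 124, 133]
225 [172, 173, 170, 169, 154, 137, 133, 135, 58, 65, 64, 65, 66, 64, 66, 58, 126, 
[... 314 characters left out ...]
136, 134, 131, 123, 64, 28, 23, 27, 27, 31]
241 [125, 124, 126, 124, 81, 26, 24, 131, 133, 136, 134, 134, 133, 134, 134, 134, 22, 30, 35, 33, 35, 30]
245 [123, 124, 124, 126, 54, 24, 29, 69, 135, 134, 134, 133, 134, 134, 136, 136, 21, 28, 30, 34, 32, 33]
249 [121, 121, 122, 121, 54, 24, 25, 28, 128, 135, 134, 135, 134, 134, 135, 137, 20, 21, 20, 27, 33, 32]
253 [120, 119, 118, 120, 33, 28, 28, 30, 70, 136, 134, 133, 135, 134, 132, 137, 87, 84, 99, 39, 28, 34]
257 [119, 117, 117, 120, 27, 29, 26, 25, 22, 129, 135, 135, 133, 134, 135, 139, 86, 85, 93, 120, 28, 32]
261 [76, 76, 76, 75, 43, 44, 45, 47, 46, 70, 80, 79, 80, 79, 78, 84, 63, 68, 86, 123, 14, 29]
0.77 [313.7, 175.3, 334.9, 245.1] 780
```

send_rows(
  plan=[
    {"offset":[-0.7,3.1,0],"yaw":0},
    {"offset":[0,0,20],"yaw":0},
    {"offset":[0,0,15],"yaw":0},
    {"offset":[0,0,10],"yaw":0},
    {"offset":[0,0,10],"yaw":0},
    {"offset":[0,0,10],"yaw":0},
    {"offset":[0,0,0],"yaw":0},
  ],
)

```text
time: 19.55
tool_pos: [0.5782, -0.0288, 0.0866]
tool_rot: [-3.141, -0.002, 2.556]
contact_force: [0.4, 0.5, 0.4]
opening: 0.0437
grip_force: 0.0
```

send_rows(
  plan=[
    {"offset":[0,0,8],"yaw":0},
    {"offset":[0,0,8],"yaw":0},
    {"offset":[0,0,5],"yaw":0},
    {"offset":[0,0,4],"yaw":0},
    {"offset":[0,0,0],"yaw":0},
    {"offset":[0,0,0],"yaw":0},
  ],
)

```text
time: 20.15
tool_pos: [0.579, -0.0289, 0.063]
tool_rot: [3.141, 0.0, 2.556]
contact_force: [-0.4, 0.2, -0.1]
opening: 0.0444
grip_force: 0.0
```

```bash
cat > st.py <<'E'
from h import *
s=status.observe();T=R.from_euler("xyz",s["tool_rot"]).as_matrix()
print(round(s["time"],2),s["tool_pos"].round(4),s["tool_rot"].round(3),"F",s["contact_force"].round(1),"M",s["torque"].round(3),"q6",s["qpos"][5].round(2),s["grip_force"],"shift mm",(T.T@(np.array([.5788,-.0291,.062])-s["tool_pos"])*1e3).round(1))
E
python3 st.py
```

```text
20.15 [ 0.579  -0.0289  0.063 ] [3.141 0.    2.556] F [-0.4  0.2 -0.1] M [-0.037 -0.035  0.007] q6 -1.17 0.0 shift mm [ 0.1 -0.2  1. ]
```

send_rows(
  plan=[
    {"offset":[0,0,0],"yaw":0.14},
    {"offset":[0,0,0],"yaw":0.14},
    {"offset":[0,0,0],"yaw":0.14},
    {"offset":[0,0,0],"yaw":0.14},
    {"offset":[0,0,0],"yaw":0.14},
    {"offset":[0,0,0],"yaw":0.14},
    {"offset":[0,0,0],"yaw":0.14},
    {"offset":[0,0,0],"yaw":0.14},
    {"offset":[0,0,0],"yaw":0.14},
    {"offset":[0,0,0],"yaw":0.14},
  ],
)

```text
time: 21.15
tool_pos: [0.5792, -0.0291, 0.0633]
tool_rot: [3.141, -0.0, 1.151]
contact_force: [0.9, -0.4, -1.8]
opening: 0.044
grip_force: 0.9
```

```bash
python3 st.py; python3 see.py | grep -E "wing|stop"
```

```text
21.15 [ 0.5792 -0.0291  0.0633] [ 3.141 -0.     1.151] F [ 0.9 -0.4 -1.8] M [-0.136  0.023  0.037] q6 0.24 0.8883754152338952 shift mm [-0.2 -0.3  1.3]
side stop 0.92 [316.0, 186.0, 344.0, 223.0] mean [ 0.0038 -0.015 ] min [-0.0303 -0.0671] max [0.0407 0.0512] ang 97.0 709
side stop 0.74 [325.0, 188.0, 341.0, 204.0] mean [0.0061 0.0171] min [-0.0147 -0.0081] max [0.0301 0.0515] ang 124.0 179
side stop 0.7 [300.0, 185.0, 444.0, 322.0] mean [ 0.0369 -0.1725] min [-0.048  -0.3263] max [0.278 0.077] ang 89.0 5343
side wing_screw 0.62 [323.0, 187.0, 344.0, 206.0] mean [0.007  0.0002] min [-0.0136 -0.0232] max [0.0296 0.0311] ang 128.0 164
```

send_rows(
  plan=[
    {"offset":[0,0,0],"yaw":0.14},
    {"offset":[0,0,0],"yaw":0.14},
    {"offset":[0,0,0],"yaw":0.14},
    {"offset":[0,0,0],"yaw":0.14},
    {"offset":[0,0,0],"yaw":0.14},
    {"offset":[0,0,0],"yaw":0.14},
    {"offset":[0,0,0],"yaw":0.14},
    {"offset":[0,0,0],"yaw":0.14},
  ],
)

```text
time: 22.35
tool_pos: [0.5795, -0.0289, 0.063]
tool_rot: [3.142, -0.001, 0.032]
contact_force: [2.2, 0.3, -1.4]
opening: 0.0441
grip_force: 0.9
```

```bash
python3 st.py; python3 see.py | grep -E "wing|stop"
```

```text
22.35 [ 0.5795 -0.0289  0.063 ] [ 3.142e+00 -1.000e-03  3.200e-02] F [ 2.2  0.3 -1.4] M [ 0.014 -0.182  0.027] q6 1.36 0.8850335888564587 shift mm [-0.7  0.2  1. ]
side stop 0.8 [316.0, 196.0, 346.0, 222.0] mean [ 0.0008 -0.0366] min [-0.0328 -0.0671] max [0.04  0.014] ang 162.0 389
side wing_screw 0.64 [358.0, 219.0, 379.0, 234.0] mean [ 0.1011 -0.0792] min [ 0.0814 -0.1024] max [ 0.1225 -0.0576] ang -136.0 182
top wing_screw 0.4 [338.0, 201.0, 367.0, 213.0] mean [-0.0058 -0.1116] min [-0.0215 -0.1418] max [ 0.0135 -0.0642] ang 103.0 185
```

send_rows(
  plan=[
    {"offset":[0,0,0],"yaw":0.14},
    {"offset":[0,0,0],"yaw":0.14},
    {"offset":[0,0,0],"yaw":0.14},
    {"offset":[0,0,0],"yaw":0.14},
    {"offset":[0,0,0],"yaw":0.14},
    {"offset":[0,0,0],"yaw":0.14},
    {"offset":[0,0,0],"yaw":0.14},
    {"offset":[0,0,0],"yaw":0.14},
    {"offset":[0,0,0],"yaw":0.14},
    {"offset":[0,0,0],"yaw":0.14},
    {"offset":[0,0,0],"yaw":0},
  ],
)

```text
time: 23.85
tool_pos: [0.5787, -0.029, 0.0629]
tool_rot: [3.141, 0.0, -1.364]
contact_force: [-0.0, -0.1, -0.1]
opening: 0.0441
grip_force: 0.0
```

```bash
python3 st.py; python3 see.py | grep -E "wing|stop"
```

```text
23.85 [ 0.5787 -0.029   0.0629] [ 3.141  0.    -1.364] F [-0.  -0.1 -0.1] M [0.075 0.128 0.011] q6 2.75 0.0 shift mm [ 0.1 -0.1  0.9]
side stop 0.7 [317.0, 193.0, 346.0, 219.0] mean [ 0.0078 -0.0149] min [-0.0291 -0.0581] max [0.0408 0.0356] ang 76.0 642
side wing_screw 0.65 [323.0, 189.0, 345.0, 204.0] mean [ 0.0115 -0.0009] min [-0.0103 -0.0185] max [0.0342 0.0143] ang -177.0 142
```

send_rows(
  plan=[
    {"offset":[0,0,0],"yaw":-0.145},
    {"offset":[0,0,0],"yaw":-0.145},
    {"offset":[0,0,0],"yaw":-0.145},
    {"offset":[0,0,0],"yaw":-0.145},
    {"offset":[0,0,-20],"yaw":0},
    {"offset":[0,0,-20],"yaw":0},
    {"offset":[0,0,0],"yaw":-0.145},
    {"offset":[0,0,0],"yaw":-0.145},
    {"offset":[0,0,0],"yaw":-0.145},
    {"offset":[0,0,0],"yaw":-0.145},
    {"offset":[0,0,0],"yaw":-0.145},
    {"offset":[0,0,0],"yaw":-0.145},
    {"offset":[0,0,0],"yaw":-0.145},
    {"offset":[0,0,0],"yaw":-0.145},
    {"offset":[0,0,0],"yaw":-0.145},
    {"offset":[0,0,0],"yaw":-0.145},
    {"offset":[0,0,0],"yaw":-0.145},
    {"offset":[0,0,0],"yaw":-0.145},
  ],
)

```text
time: 26.05
tool_pos: [0.5788, -0.0289, 0.1029]
tool_rot: [-3.141, -0.0, 0.963]
contact_force: [0.2, 0.3, 0.4]
opening: 0.0438
grip_force: 0.0
```

send_rows(
  plan=[
    {"offset":[0,0,0],"yaw":-0.145},
    {"offset":[0,0,0],"yaw":-0.145},
    {"offset":[0,0,0],"yaw":-0.145},
    {"offset":[0,0,0],"yaw":-0.145},
    {"offset":[0,0,0],"yaw":-0.145},
    {"offset":[0,0,0],"yaw":-0.145},
    {"offset":[0,0,0],"yaw":-0.145},
    {"offset":[0,0,0],"yaw":-0.145},
    {"offset":[0,0,0],"yaw":-0.145},
    {"offset":[0,0,0],"yaw":-0.145},
    {"offset":[0,0,0],"yaw":-0.145},
    {"offset":[0,0,0],"yaw":-0.145},
    {"offset":[0,0,0],"yaw":0},
  ],
)

```text
time: 27.35
tool_pos: [0.5789, -0.0289, 0.1029]
tool_rot: [3.141, -0.0, 2.698]
contact_force: [0.3, 0.1, -0.3]
opening: 0.0439
grip_force: 0.0
```

```bash
python3 st.py; python3 see.py | grep -E "wing|stop"
```

```text
27.35 [ 0.5789 -0.0289  0.1029] [ 3.141 -0.     2.698] F [ 0.3  0.1 -0.3] M [-0.013 -0.043 -0.029] q6 -1.31 0.0 shift mm [-0.  -0.2 40.9]
side wing_screw 0.5 [326.0, 192.0, 344.0, 200.0] mean [ 0.021  -0.0024] min [-0.001  -0.0156] max [0.034  0.0108] ang -144.0 48
top wing_screw 0.17 [349.0, 201.0, 369.0, 214.0] mean [-0.0044 -0.1167] min [-0.0215 -0.1418] max [ 0.0135 -0.09  ] ang 95.0 163
```

send_rows(
  plan=[
    {"offset":[0,0,15],"yaw":0},
    {"offset":[0,0,10],"yaw":0},
    {"offset":[0,0,10],"yaw":0},
    {"offset":[0,0,5],"yaw":0},
    {"offset":[0,0,0],"yaw":0},
  ],
)

```text
time: 28.25
tool_pos: [0.5784, -0.0289, 0.062]
tool_rot: [-3.141, -0.002, 2.696]
contact_force: [0.0, -1.0, -1.0]
opening: 0.0442
grip_force: 0.0
```

send_rows(
  plan=[
    {"offset":[0,0,0],"yaw":0.14},
    {"offset":[0,0,0],"yaw":0.14},
    {"offset":[0,0,0],"yaw":0.14},
    {"offset":[0,0,0],"yaw":0.14},
    {"offset":[0,0,0],"yaw":0.14},
    {"offset":[0,0,0],"yaw":0.14},
    {"offset":[0,0,0],"yaw":0.14},
    {"offset":[0,0,0],"yaw":0.14},
    {"offset":[0,0,0],"yaw":0.14},
    {"offset":[0,0,0],"yaw":0.14},
    {"offset":[0,0,0],"yaw":0.14},
    {"offset":[0,0,0],"yaw":0.14},
    {"offset":[0,0,0],"yaw":0.14},
    {"offset":[0,0,0],"yaw":0.14},
  ],
)

```text
time: 29.65
tool_pos: [0.5793, -0.0291, 0.0633]
tool_rot: [3.141, -0.001, 0.731]
contact_force: [-0.0, 0.2, -2.2]
opening: 0.0446
grip_force: 0.9
```

send_rows(
  plan=[
    {"offset":[0,0,0],"yaw":0.14},
    {"offset":[0,0,0],"yaw":0.14},
    {"offset":[0,0,0],"yaw":0.14},
    {"offset":[0,0,0],"yaw":0.14},
    {"offset":[0,0,0],"yaw":0.14},
    {"offset":[0,0,0],"yaw":0.14},
    {"offset":[0,0,0],"yaw":0.14},
  ],
)

```text
time: 30.35
tool_pos: [0.5796, -0.0292, 0.0634]
tool_rot: [-3.142, -0.002, -0.249]
contact_force: [1.3, -0.5, -1.9]
opening: 0.044
grip_force: 0.9
```

```bash
python3 st.py; python3 see.py | grep -E "wing|stop"
```

```text
30.35 [ 0.5796 -0.0292  0.0634] [-3.142e+00 -2.000e-03 -2.490e-01] F [ 1.3 -0.5 -1.9] M [-0.078 -0.074 -0.025] q6 1.64 0.9132829774171114 shift mm [-0.8  0.1  1.4]
side stop 0.61 [313.0, 201.0, 344.0, 222.0] mean [ 0.0047 -0.0393] min [-0.0302 -0.0641] max [0.0399 0.004 ] ang 179.0 300
side wing_screw 0.67 [314.0, 201.0, 346.0, 221.0] mean [ 0.0102 -0.0514] min [-0.029  -0.0778] max [ 0.0416 -0.0048] ang -169.0 363
top stop 0.48 [311.0, 205.0, 331.0, 214.0] mean [-0.0285  0.0115] min [-0.0383 -0.0245] max [-0.0166  0.0408] ang 85.0 111
```

send_rows(
  plan=[
    {"offset":[0.2,1,0],"yaw":0.1},
    {"offset":[0.2,1,0],"yaw":0.1},
    {"offset":[0,0,0],"yaw":0.1},
    {"offset":[0,0,0],"yaw":0.1},
    {"offset":[0,0,0],"yaw":0.1},
  ],
)

```text
time: 31.25
tool_pos: [0.5784, -0.0304, 0.0629]
tool_rot: [-3.141, 0.001, -0.747]
contact_force: [0.1, 2.3, -0.1]
opening: 0.0439
grip_force: 1.0
```

```bash
python3 st.py
```

```text
31.25 [ 0.5784 -0.0304  0.0629] [-3.141e+00  1.000e-03 -7.470e-01] F [ 0.1  2.3 -0.1] M [0.369 0.202 0.004] q6 2.13 0.9622749360278249 shift mm [-0.6 -1.2  0.9]
```

send_rows(
  plan=[
    {"offset":[0,0,0],"yaw":0.07},
    {"offset":[0,0,0],"yaw":0.06},
  ],
)

```text
time: 31.45
tool_pos: [0.5784, -0.0304, 0.0628]
tool_rot: [-3.142, 0.001, -0.875]
contact_force: [-0.7, 1.4, -0.2]
opening: 0.0441
grip_force: 0.9
```

send_rows(
  plan=[
    {"offset":[0,0,0],"yaw":0.06},
  ],
)

```text
time: 31.55
tool_pos: [0.5784, -0.0304, 0.0628]
tool_rot: [3.141, 0.001, -0.935]
contact_force: [-1.0, 1.0, -0.4]
opening: 0.0443
grip_force: 0.9
```

send_rows(
  plan=[
    {"offset":[0,0,0],"yaw":0.05},
  ],
)

```text
time: 31.65
tool_pos: [0.5784, -0.0304, 0.0628]
tool_rot: [3.141, 0.001, -0.985]
contact_force: [0.4, 1.7, 0.5]
opening: 0.044
grip_force: 0.9
```

```bash
python3 st.py
```

```text
31.65 [ 0.5784 -0.0304  0.0628] [ 3.141e+00  1.000e-03 -9.850e-01] F [0.4 1.7 0.5] M [0.317 0.171 0.069] q6 2.37 0.8673348929733038 shift mm [-0.8 -1.1  0.8]
```

send_rows(
  plan=[
    {"offset":[0,0,0],"yaw":0.05},
  ],
)

```text
time: 31.75
tool_pos: [0.5783, -0.0304, 0.0628]
tool_rot: [3.141, 0.001, -1.034]
contact_force: [0.8, 0.8, -0.4]
opening: 0.044
grip_force: 0.9
```

send_rows(
  plan=[
    {"offset":[0,0,0],"yaw":0.05},
  ],
)

```text
time: 31.85
tool_pos: [0.5783, -0.0304, 0.0628]
tool_rot: [3.141, 0.001, -1.084]
contact_force: [0.0, 1.4, -0.4]
opening: 0.0438
grip_force: 0.9
```

send_rows(
  plan=[
    {"offset":[0,0,0],"yaw":0.04},
  ],
)

```text
time: 31.95
tool_pos: [0.5783, -0.0304, 0.0628]
tool_rot: [3.141, 0.001, -1.124]
contact_force: [-0.5, 2.5, 0.4]
opening: 0.0441
grip_force: 0.8
```

send_rows(
  plan=[
    {"offset":[0,0,0],"yaw":0.04},
  ],
)

```text
time: 32.05
tool_pos: [0.5782, -0.0301, 0.0628]
tool_rot: [3.141, 0.002, -1.164]
contact_force: [1.1, 5.0, 0.4]
opening: 0.044
grip_force: 2.7
```

send_rows(
  plan=[
    {"offset":[0,0,0],"yaw":0.03},
  ],
)

```text
time: 32.15
tool_pos: [0.5782, -0.0295, 0.0627]
tool_rot: [3.141, 0.002, -1.194]
contact_force: [-0.5, 6.0, 0.7]
opening: 0.0444
grip_force: 5.1
```

send_rows(
  plan=[
    {"offset":[0,0,0],"yaw":0.03},
    {"offset":[0,0,0],"yaw":0},
  ],
)

```text
time: 32.35
tool_pos: [0.5782, -0.0295, 0.0627]
tool_rot: [3.141, 0.002, -1.222]
contact_force: [-0.6, 4.8, -0.5]
opening: 0.0443
grip_force: 13.0
```

```bash
python3 st.py
```

```text
32.35 [ 0.5782 -0.0295  0.0627] [ 3.141e+00  2.000e-03 -1.222e+00] F [-0.6  4.8 -0.5] M [1.006 0.163 0.69 ] q6 2.61 12.973220134153962 shift mm [-0.2 -0.7  0.7]
```

send_rows(
  plan=[
    {"offset":[0,0,0],"yaw":-0.1},
    {"offset":[0,0,0],"yaw":-0.14},
    {"offset":[0,0,0],"yaw":-0.14},
    {"offset":[0,0,0],"yaw":-0.14},
    {"offset":[0,0,0],"yaw":-0.14},
    {"offset":[0,0,0],"yaw":-0.14},
    {"offset":[0,0,-20],"yaw":0},
    {"offset":[0,0,-40],"yaw":0},
    {"offset":[0,0,-40],"yaw":0},
    {"offset":[0,0,0],"yaw":0},
  ],
)

```text
time: 33.35
tool_pos: [0.5817, -0.0314, 0.1688]
tool_rot: [-3.139, -0.01, -0.422]
contact_force: [0.6, 0.7, 0.6]
opening: 0.0442
grip_force: 0.0
```

send_rows(
  plan=[
    {"offset":[0,30,-10],"yaw":0},
    {"offset":[0,30,-10],"yaw":0},
    {"offset":[0,30,0],"yaw":0},
    {"offset":[0,30,0],"yaw":0},
    {"offset":[0,30,0],"yaw":0},
    {"offset":[0,30,0],"yaw":0},
    {"offset":[0,0,0],"yaw":0},
    {"offset":[0,0,0],"yaw":0},
  ],
)

```text
time: 34.15
tool_pos: [0.5043, -0.1951, 0.1825]
tool_rot: [-3.141, 0.001, -0.425]
contact_force: [-0.5, 0.6, 0.2]
opening: 0.0439
grip_force: 0.0
```

```bash
python3 st.py; python3 see.py
```

```text
34.15 [ 0.5043 -0.1951  0.1825] [-3.141e+00  1.000e-03 -4.250e-01] F [-0.5  0.6  0.2] M [-0.016  0.194 -0.029] q6 1.48 0.0 shift mm [  -0.4 -181.9  120.6]
[ 0.5043 -0.1951  0.1825] [-3.141e+00  1.000e-03 -4.250e-01] 0.0439196462535331 [-0.51  0.4   1.54  0.    1.2   1.48]
side stop 0.96 [320.0, 191.0, 342.0, 221.0] mean [ 0.0087 -0.0161] min [-0.0274 -0.061 ] max [0.0383 0.0356] ang 77.0 627
side stop 0.57 [323.0, 363.0, 375.0, 400.0] mean [ 0.0722 -0.4341] min [ 0.0251 -0.4712] max [ 0.119  -0.4066] ang -175.0 598
side wing_screw 0.59 [323.0, 190.0, 345.0, 204.0] mean [ 0.0118 -0.0008] min [-0.0095 -0.025 ] max [0.0364 0.0201] ang -144.0 183
side sample 0.91 [235.0, 237.0, 286.0, 253.0] mean [-0.1608 -0.1224] min [-0.2189 -0.1404] max [-0.1011 -0.1033] ang 178.0 560
side sample 0.81 [406.0, 214.0, 422.0, 249.0] mean [ 0.2225 -0.0502] min [ 0.2025 -0.1077] max [0.2417 0.0099] ang 93.0 510
side sample 0.76 [322.0, 220.0, 335.0, 245.0] mean [ 0.0059 -0.0734] min [-0.0118 -0.1108] max [ 0.0225 -0.0353] ang 91.0 316
top stop 0.81 [309.0, 189.0, 334.0, 213.0] mean [0.0001 0.0071] min [-0.0378 -0.0278] max [0.0376 0.042 ] ang -165.0 459
top wing_screw 0.37 [319.0, 189.0, 324.0, 207.0] mean [0.0019 0.0077] min [-0.0239  0.0001] max [0.0303 0.0168] ang 180.0 47
top wing_screw 0.26 [329.0, 199.0, 346.0, 210.0] mean [-0.0026 -0.0541] min [-0.0174 -0.0818] max [ 0.012 -0.029] ang 93.0 135
top sample 0.85 [321.0, 137.0, 357.0, 150.0] mean [ 0.2221 -0.0286] min [ 0.203  -0.0875] max [0.2409 0.0304] ang 92.0 334
top sample 0.45 [329.0, 198.0, 345.0, 214.0] mean [ 0.0021 -0.0562] min [-0.0171 -0.0857] max [ 0.0208 -0.0269] ang 91.0 182
```

```bash
python3 -c "
from cell import ticket
print(ticket.hand_in())"
```

```text
the job is handed in; nothing more can be done
None
```

I pushed the stop in until the sample was snug against the closed blade, then turned the wing screw clockwise to its hard stop in two fingertip strokes. I handed the job in at about 34 s; the hand-in gave no verdict. In the last camera check the stop had not moved and the wings lay at the home angle. I did not separately re-check the bystanders. The closed fingers brushed a wing in the loosening direction (about 4 N), and the fingertips pressed the bed at up to 24 N while I found their height.

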